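Seat the leaf lid on the grouting jig

TASK

Take the mosaic lid with the green leaf by its wooden grip bar and load it on the grey grouting jig: line up both of its holes with the two brass dowels, lower it gently over them until it lies flush on the jig, and only then let go. Either end may go on either dowel. Leave the red and the blue lid where they are.

Things in the scene. Friction and masses are not known exactly. Their poses are not given: they have to be found in the camera images.
- leaf_lid_grip (a point): Lid with a green leaf in mosaic on cream, flat, 0.3 kg: plate 180 x 72 x 12 mm, on its middle a dark wooden grip bar 60 (along the long side) x 22 wide x 50 tall, top 62 above the underside. A round 23 mm through-hole near each end, 68 mm from the middle on the long centre line. Point: centre of the grip bar, 37 mm above the underside; x along the long side (hole to hole), y across the bar, z up.
- jig_seat (a point): Fixed grey jig board 220 x 90 x 18 mm; two upright brass dowels on its long centre line, 68 mm either side of the middle, 13 mm thick for the lower 16 mm, then tapering to a 4 mm tip 38 mm above the board. Point: on the board's top face, midway between the dowels; x from dowel to dowel, z up. A lid fully home lies flat on this face, its grip centre 37 mm above this point.
- flower_lid_grip (a point): A lid not to be used, with red flowers: same shape and size as the leaf lid, point and axes likewise. It must stay where it is.
- wave_lid_grip (a point): A lid not to be used, with blue waves: same shape and size as the leaf lid, point and axes likewise. It must stay where it is.

How it is judged:
On the way:
1. the held leaf lid has come down over both dowels (its underside less than 28 mm above the jig's face) (horizontal distance between leaf_lid_grip and jig_seat below 0.015 m and angle between the x axis of leaf_lid_grip and the x axis of jig_seat, either way round below 0.175 rad and z of leaf_lid_grip in the frame of jig_seat below 0.065 m and contact force between the fingers and leaf_lid above 0.5 N), for 0.1 s.
At the end, for the whole second after the job is handed in: Leaf lid at rest, flush on the jig with a dowel through each hole: middle within 12 mm of the jig's, long side within 10 degrees of the dowel line (either way round), level within 3.4 degrees, height within 4 mm of home. Red and blue lids within 30 mm of their starts (horizontal distance between leaf_lid_grip and jig_seat below 0.012 m and angle between the x axis of leaf_lid_grip and the x axis of jig_seat, either way round below 0.175 rad and angle between leaf_lid_grip's own z axis and vertical below 0.06 rad and z of leaf_lid_grip in the frame of jig_seat between 0.033 and 0.041 m and linear speed of leaf_lid below 0.02 m/s and distance of each of flower_lid_grip, wave_lid_grip from where it was at the start of the episode below 0.03 m); the robot touches nothing.
It fails at once if the red or the blue lid is moved more than 30 mm (distance of any of flower_lid_grip, wave_lid_grip from where it was at the start of the episode above 0.03 m).
It also fails if it takes over 42 s, if anything falls off the work surface, if the arm or the gripper's body presses on something with over 40 N, if the wrist force passes 120 N, or if a joint passes its speed limit or range.

ROBOT

A 6-joint arm with a two-finger parallel gripper is mounted at the origin on the work surface. World frame = base frame: x ahead of the robot, y to its left, z up, the work surface at z = 0. Lengths are in m, angles in rad, forces in N, time in s.
With the tool pointing down it reaches from about 0.4 to 0.825 m from the base axis. Payload 7 kg.
Tool frame: the origin (TCP) lies midway between the tips of the shut fingers; the grasp point (between the pads) lies 19 mm behind it; z points along the fingers, y is the line along which they close (so a half turn about z gives the same grasp; the last joint's range is limited). The gripper opens to 85 mm and grips with 20 to 120 N. Pads are 22 mm wide; open, the fingers measure 114 mm over their backs; the gripper's body (76 mm by 85 mm) begins 54 mm behind the grasp point. The pads swing forward as they close: fully open they stand 13 mm farther back than shut.
Start: joints at [1.413, 0.359, 0.012, 0, -1.224, -0.288], TCP at [0.291, 0.609, 0.231] pointing down, gripper open.
Joint ranges: [-3.07, 3.07], [-1.43, 2.12], [-1.02, 1.25], [-3.03, 1.67], [-3.05, -0], [-3.03, 3.03]. Speed limits (rad/s): [2.39, 2.39, 3.01, 3.14, 3.14, 3.14].

INTERFACE

Orientations are given as [roll, pitch, yaw] about the fixed x, y, z axes, in that order (R = Rz(yaw) Ry(pitch) Rx(roll)).
In Python, from workcell import manip gives the robot as it stands.
- The arm moves only by the tool drive_tool, never from a script. Its argument "deltas" is a list of rows, each an object with "dp": the shift along the tool's x, y, z in mm, a list of three; "rotation": the turn, a rotation vector about the tool's x, y, z in degrees, a list of three; "jaw": the closure in counts, from 0 (fully open) to 255 (shut). In form: [{"dp": [tx, ty, tz], "rotation": [wx, wy, wz], "jaw": jaw}, ...]. A call has 1 to 10 rows; each row shifts and turns the commanded pose from where the row before left it, along the tool's axes as they then stand; what a row does not reach is not made up. A row lasts 1/8 s, in which the tool goes at most 62.5 mm and 10.7 degrees, less where a joint would pass 70% of its speed; a pose out of reach is approached as far as the arm can. A call with a gripper value outside its range is refused whole. The fingers move at their own pace and stop on an object; the grip force is fixed at half the most. Time passes only in rows, so rows that do not move let the fingers close. It gives the time, the measured TCP pose, the force, the opening and the grip force at its end, in the units of the state.
- manip.get_obs(): the state, without advancing time (a new reading comes with each control period).
- manip.grab_frame(name): name is "scene" or "top" or "wrist"; returns the picture (400x640x3 uint8, red, green, blue); there is no depth.
- manip.camera_model(name): a dict with "vertical_fov" (degrees; the focal length in pixels is half the picture's height over the tangent of half this angle, whatever the lens; pixels are square), "cx", "cy" (the principal point, pixels), "D" ([k1, k2, p1, p2, k3] as OpenCV has them; the pictures are not rectified), "R" (3x3) and "t" (3): a world point X has camera coordinates R X + t; the wrist camera has in their place "hand_eye" (4x4, takes a point from camera to tool coordinates, whose origin is the TCP and whose axes are the flange's). Camera axes: x right, y down, z forward; pixel columns grow to the right and rows downward; lengths in m; the calibration is good to about 2 mm. A picture is of the moment at which its call begins: read the wrist's pose just before it. camera_model takes no time and is no camera call.
- manip.close_job(): hands the job in; it is judged then, once.
The state is a dict: "time_s": time; "joint_positions": joint angles; "dq": joint speeds; "tau": joint torques, N m; "ee_pos": TCP position; "orientation": TCP orientation; "force": force on the tool from outside, world axes, zero at the start; "wrist_torque": the same for the moment, N m; "width": finger opening in m; "finger_force": force on a finger pad.
Only numpy, scipy, OpenCV 4.12 (cv2) and the standard library are available. Lean on these libraries where they do the work, as an engineer would, in place of code of your own. Each camera call takes 0.05 s, during which the arm holds its last target. There are 200 camera calls.

## Working session

There is one attempt and no reset: what is moved stays moved. The work goes in short steps, Python scripts to look and compute and a tool call to move; the robot and the scene stay as the last step left them, time stands still between calls to the robot, and variables do not carry over. Pictures are saved under pics/ and viewed, at most 10 in all, crops included, and the job is handed in when it is done.

Besides the shell and the picture viewer there is one more tool, called after ">>>" as name(argument=value, ...), one argument or row to a line, values as JSON. drive_tool: Moves the arm, as the interface text tells. Its arguments: {"type":"object","properties":{"deltas":{"type":"array","items":{"type":"object","properties":{"dp":{"type":"array","items":{"type":"number"}},"rotation":{"type":"array","items":{"type":"number"}},"jaw":{"type":"number"}}}}},"required":["deltas"]}

```bash
mkdir -p pics; cat > h.py <<'E'
import numpy as np, cv2
from workcell import manip
from scipy.spatial.transform import Rotation as Ro
def cam(name, obs=None):
    m=manip.camera_model(name)
    f=200/np.tan(np.radians(m["vertical_fov"])/2)
    K=np.array([[f,0,m["cx"]],[0,f,m["cy"]],[0,0,1.]]); D=np.array(m["D"],float)
    if "R" in m: R=np.array(m["R"]); t=np.array(m["t"])
    else:
        H=np.array(m["hand_eye"]); T=np.eye(4); T[:3,:3]=Ro.from_euler("xyz",obs["orientation"]).as_matrix(); T[:3,3]=obs["ee_pos"]
        W=np.linalg.inv(T@H); R=W[:3,:3]; t=W[:3,3]
    return K,D,R,t
def ray(c,px):
    K,D,R,t=c
    u=cv2.undistortPoints(np.array(px,float).reshape(-1,1,2),K,D)[:,0]
    d=np.c_[u,np.ones(len(u))]@R
    return -R.T@t, d/np.linalg.norm(d,axis=1)[:,None]
def onplane(c,px,z):
    o,d=ray(c,px); return o+d*((z-o[2])/d[:,2])[:,None]
def proj(c,X):
    K,D,R,t=c; return cv2.projectPoints(np.array(X,float).reshape(-1,1,3),cv2.Rodrigues(R)[0],t,K,D)[0][:,0]
def tri(c1,p1,c2,p2):
    o1,d1=ray(c1,[p1]);o2,d2=ray(c2,[p2]);d1=d1[0];d2=d2[0]
    s=np.linalg.lstsq(np.c_[d1,-d2],o2-o1,rcond=None)[0]
    a=o1+s[0]*d1;b=o2+s[1]*d2
    return (a+b)/2,np.linalg.norm(a-b)
def shot(name,tag):
    o=manip.get_obs(); im=manip.grab_frame(name); cv2.imwrite(f"pics/{tag}.png",im[:,:,::-1]); return im,cam(name,o),o
E
python3 - <<'E'
from h import *
for n in ("scene","top","wrist"):
    im,c,o=shot(n,n+"0"); print(n,c[0][0,0],c[1],-c[2].T@c[3])
a=[cv2.imread(f"pics/{n}0.png") for n in ("scene","top")]
print(o["time_s"],o["ee_pos"],o["orientation"],o["width"])
E
```

```text
scene 496.470415115947 [-0.14240529  0.          0.          0.          0.        ] [1.1439154  0.24807598 1.13880948]
top 369.98277967861674 [-0.06684108  0.          0.          0.          0.        ] [ 0.3905763  -0.00213484  1.13421259]
wrist 317.7334796375163 [-0.0551569  0.         0.         0.         0.       ] [0.34955078 0.58008091 0.37294699]
0.1 [0.29091165 0.60862075 0.23046587] [ 3.14011222e+00 -1.58807800e-04 -4.45924842e-01] 0.0855033922904686
```

View pics/top0.png

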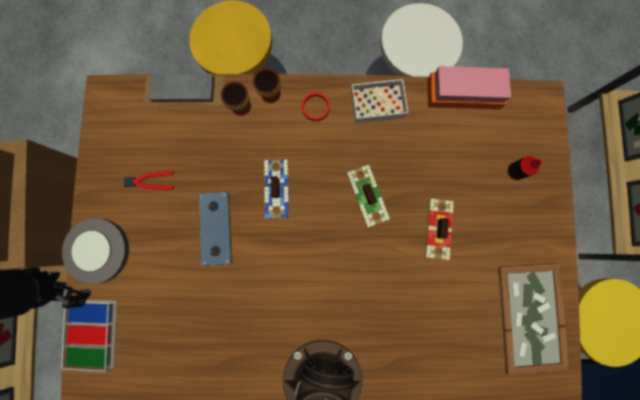

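View pics/scene0.png

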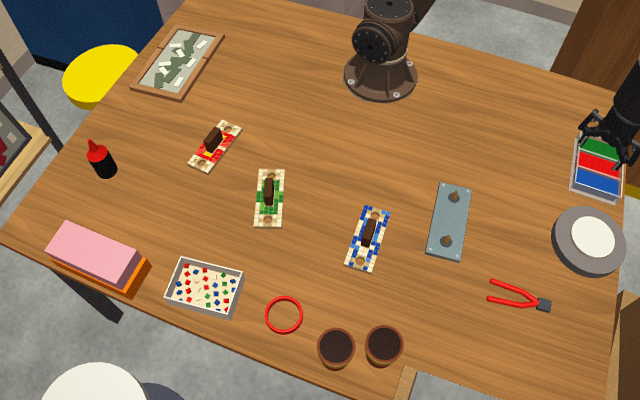

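The top view shows the leaf lid at about (368,195), the jig at (215,229) with its dowels at (213,206) and (215,251), the blue lid at (276,188) and the red lid at (440,229). In the scene view the leaf lid is at (269,198) and the jig at (449,221).

```bash
cat > m0.py <<'E'
from h import *
def rect(im,c,box,kind,z):
    x0,y0,x1,y1=box; h=cv2.cvtColor(im,cv2.COLOR_RGB2HSV).astype(int); H,S,V=h[...,0],h[...,1],h[...,2]
    if kind=="leaf": m=((S<90)&(V>130))|((H>40)&(H<85)&(S>80)&(V>50))
    else: m=(H>90)&(H<125)&(S>30)&(V>60)
    k=np.zeros(m.shape,np.uint8); k[y0:y1,x0:x1]=m[y0:y1,x0:x1]
    n,l,st,_=cv2.connectedComponentsWithStats(cv2.morphologyEx(k,cv2.MORPH_CLOSE,np.ones((7,7))))
    i=1+np.argmax(st[1:,4]); cs=cv2.findContours((l==i).astype(np.uint8),cv2.RETR_EXTERNAL,cv2.CHAIN_APPROX_NONE)[0]
    p=onplane(c,cv2.convexHull(cs[0])[:,0],z)[:,:2].astype(np.float32)
    (cx,cy),(w,hh),a=cv2.minAreaRect(p*1000)
    if w<hh: w,hh,a=hh,w,a+90
    return np.array([cx,cy,w,hh,a])
E
python3 - <<'E'
from m0 import *
B={"top":dict(leaf=(335,155,400,238),jig=(190,180,242,275)),"scene":dict(leaf=(240,155,300,240),jig=(415,170,485,275))}
np.set_printoptions(precision=1,suppress=True)
for n in B:
    im=cv2.imread(f"pics/{n}0.png")[:,:,::-1].copy(); c=cam(n)
    for k in B[n]:
        for z in ((0,.012,.03) if k=="leaf" else (0,.018,.036)): print(n,k,z,rect(im,c,B[n][k],k,z))
E
```

```text
top leaf 0 [ 551.5 -136.5  183.4   75.2   20.7]
top leaf 0.012 [ 549.8 -135.1  181.4   74.4   20.7]
top leaf 0.03 [ 547.2 -132.9  178.5   73.2   20.7]
top jig 0 [444.2 335.  215.8  86.1   4.9]
top jig 0.018 [443.4 329.7 212.4  84.7   4.9]
top jig 0.036 [442.5 324.3 209.   83.3   4.9]
scene leaf 0 [ 544.5 -137.3  180.9   72.    20.5]
scene leaf 0.012 [ 550.8 -133.3  179.    71.3   20.5]
scene leaf 0.03 [ 560.3 -127.2  176.2   70.1   20.5]
scene jig 0 [434.2 334.2 215.6  86.9   4.7]
scene jig 0.018 [445.4 332.9 212.2  85.5   4.7]
scene jig 0.036 [456.6 331.5 208.8  84.2   4.7]
```

Both views agree on height (leaf top about 12 mm, jig top about 18 mm). The leaf lid is near (550,-134) with yaw 20.6°, the jig near (444,331) with yaw 4.8°. Next I move over the leaf lid.

>>> drive_tool(
  deltas=[
    {"dp": [40, 40, 0], "rotation": [0, 0, 0], "jaw": 0},
    {"dp": [40, 40, 0], "rotation": [0, 0, 0], "jaw": 0},
    {"dp": [40, 40, 0], "rotation": [0, 0, 0], "jaw": 0},
    {"dp": [40, 40, 0], "rotation": [0, 0, 0], "jaw": 0},
    {"dp": [40, 40, 0], "rotation": [0, 0, 0], "jaw": 0},
    {"dp": [40, 40, 0], "rotation": [0, 0, 0], "jaw": 0},
    {"dp": [40, 40, 0], "rotation": [0, 0, 0], "jaw": 0},
    {"dp": [40, 40, 0], "rotation": [0, 0, 0], "jaw": 0},
    {"dp": [40, 40, 0], "rotation": [0, 0, 0], "jaw": 0},
    {"dp": [40, 40, 0], "rotation": [0, 0, 0], "jaw": 0},
  ],
)

```text
time_s: 1.4
ee_pos: [0.4797, 0.0739, 0.2315]
orientation: [-3.141, -0.0, -0.445]
force: [1.1, 0.6, 1.1]
width: 0.0851
finger_force: 0.0
```

>>> drive_tool(
  deltas=[
    {"dp": [40, 40, 0], "rotation": [0, 0, 0], "jaw": 0},
    {"dp": [40, 40, 0], "rotation": [0, 0, 0], "jaw": 0},
    {"dp": [37, 39, 0], "rotation": [0, 0, 0], "jaw": 0},
    {"dp": [37, 39, 0], "rotation": [0, 0, 0], "jaw": 0},
    {"dp": [0, 0, 0], "rotation": [0, 0, -9.2], "jaw": 0},
    {"dp": [0, 0, 0], "rotation": [0, 0, -9.2], "jaw": 0},
    {"dp": [0, 0, 0], "rotation": [0, 0, -9.2], "jaw": 0},
    {"dp": [0, 0, 0], "rotation": [0, 0, -9.2], "jaw": 0},
    {"dp": [0, 0, 0], "rotation": [0, 0, -9.3], "jaw": 0},
    {"dp": [0, 0, 0], "rotation": [0, 0, 0], "jaw": 0},
  ],
)

```text
time_s: 2.65
ee_pos: [0.5501, -0.1333, 0.2311]
orientation: [-3.141, 0.0, 0.358]
force: [-0.2, -0.3, -0.0]
width: 0.0853
finger_force: 0.0
```

```bash
python3 - <<'E'
from h import *
im,c,o=shot("wrist","w1"); print(o["time_s"],o["ee_pos"],np.degrees(o["orientation"]),o["joint_positions"],-c[2].T@c[3],o["force"])
E
```

```text
2.65 [ 0.55013949 -0.13334029  0.23108977] [-1.79988856e+02  2.31652304e-02  2.04914443e+01] [ 1.07819604e-01  1.80832098e-01 -2.32436045e-01 -9.66145255e-05
 -1.15796803e+00  1.82065864e+00] [ 0.61103395 -0.11089729  0.37353407] [-0.18047409 -0.28918026 -0.00226554]
```

View pics/w1.png

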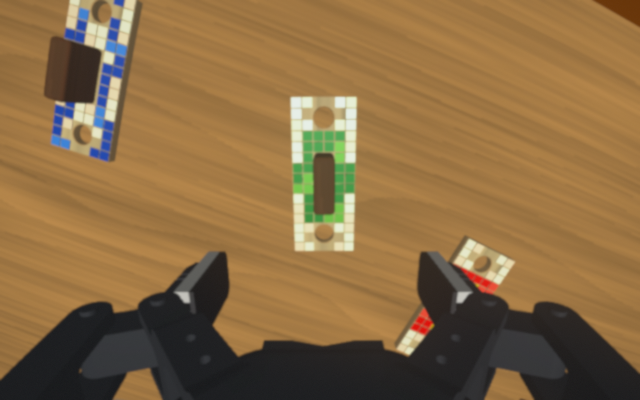

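The wrist view shows the leaf lid centred at about (323,174) and upright, with its holes at (323,117) and (324,233). The red lid is to the lower right and the blue lid to the upper left, both clear of it. Next I measure plate and bar here and compute the red lid's clearance.

```bash
python3 - <<'E'
from m0 import *
np.set_printoptions(precision=1,suppress=True)
im=cv2.imread("pics/w1.png")[:,:,::-1].copy(); o=manip.get_obs(); c=cam("wrist",o)
for z in (0,.012,.024): print("leaf",z,rect(im,c,(270,80,375,262),"leaf",z))
h=cv2.cvtColor(im,cv2.COLOR_RGB2HSV)
k=np.zeros(im.shape[:2],np.uint8); k[140:225,305:342]=(h[140:225,305:342,2]<115)&((h[140:225,305:342,0]<22)|(h[140:225,305:342,0]>170))
cs=max(cv2.findContours(k,cv2.RETR_EXTERNAL,cv2.CHAIN_APPROX_NONE)[0],key=cv2.contourArea)
print("bar px",cv2.minAreaRect(cs),cv2.boundingRect(cs))
for z in (.05,.062): print(z,[np.round(v,1) for v in cv2.minAreaRect((onplane(c,cs[:,0],z)[:,:2]*1000).astype(np.float32))])
for n,p in(("redhole",(482,263)),("redcorner",(465,237)),("leafh1",(323,117)),("leafh2",(324,233))): print(n,onplane(c,[p],.012)*1000)
E
```

```text
leaf 0 [ 547.5 -135.1  186.2   75.5   20.5]
leaf 0.012 [ 549.6 -134.3  180.2   73.1   20.5]
leaf 0.024 [ 551.6 -133.5  174.2   70.7   20.5]
bar px ((323.5, 183.0), (58.0, 19.0), 90.0) (314, 154, 20, 59)
0.05 [array([ 550.2, -134.4]), array([61.3, 19.4]), np.float64(20.8)]
0.062 [array([ 552.4, -133.6]), array([59.1, 18.7]), np.float64(20.8)]
redhole [[ 517.4 -359.9   12. ]]
redcorner [[ 541.2 -323.    12. ]]
leafh1 [[ 613.  -110.5   12. ]]
leafh2 [[ 486.3 -158.7   12. ]]
```

>>> drive_tool(
  deltas=[
    {"dp": [-0.6, 0.8, 40], "rotation": [0, 0, 0], "jaw": 60},
    {"dp": [0, 0, 40], "rotation": [0, 0, 0], "jaw": 60},
    {"dp": [0, 0, 0], "rotation": [0, 0, 0], "jaw": 60},
  ],
)

```text
time_s: 3.08
ee_pos: [0.5479, -0.1343, 0.1487]
orientation: [-3.14, 0.006, 0.356]
force: [0.0, 0.6, 0.6]
width: 0.0652
finger_force: 0.0
```

```bash
python3 - <<'E'
from m0 import *
np.set_printoptions(precision=1,suppress=True)
im,c,o=shot("wrist","w2"); print(o["ee_pos"],o["width"])
for z in (0,.012,.024): print("leaf",z,rect(im,c,(250,40,390,300),"leaf",z))
h=cv2.cvtColor(im,cv2.COLOR_RGB2HSV)
k=((h[...,2]<115)&((h[...,0]<22)|(h[...,0]>170))).astype(np.uint8); b=np.zeros_like(k); b[:300,300:346]=k[:300,300:346]
cs=max(cv2.findContours(b,cv2.RETR_EXTERNAL,cv2.CHAIN_APPROX_NONE)[0],key=cv2.contourArea)
x,y,w,hh=cv2.boundingRect(cs); print(x,y,w,hh)
c1=list(c); im1=cv2.imread("pics/w1.png"); 
oo=dict(ee_pos=[.55013949,-.13334029,.23108977],orientation=np.radians([-179.988856,.0231652,20.4914443]))
cw=cam("wrist",oo)
# bar's far end, top edge; the near end
print("far",tri(cw,(323.5,153.5),c,(x+w/2-.5,y-.5)),"near",tri(cw,(323.5,212.5),c,(x+w/2-.5,y+hh-.5)))
E
```

```text
[ 0.5 -0.1  0.1] 0.06520901726002407
leaf 0 [ 547.  -135.8  188.8   76.    20.9]
leaf 0.012 [ 549.6 -134.8  181.    72.9   20.9]
leaf 0.024 [ 552.2 -133.8  173.2   69.7   20.9]
311 159 27 81
far (array([ 0.6, -0.1, -0. ]), np.float64(0.00018342131043119512)) near (array([ 0.5, -0.1,  0.1]), np.float64(0.000140030657475943))
```

View pics/w2.png

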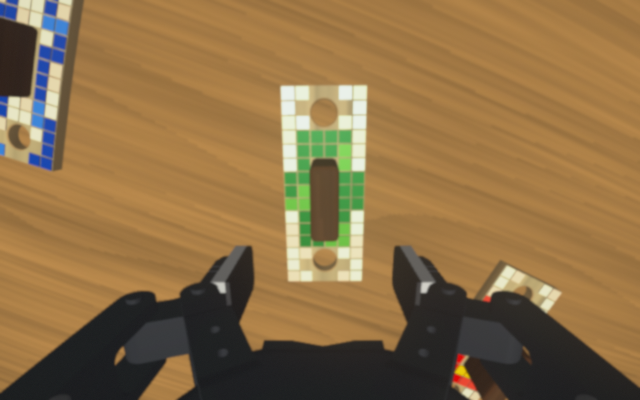

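The wrist view shows the lid still centred between the fingers (bar at (324,200), plate edges at 281 to 367). The plate comes out at its true 180 x 72 mm size at a 12 mm height in both wrist views. Next I descend and grip.

>>> drive_tool(
  deltas=[
    {"dp": [0, 0, 40], "rotation": [0, 0, 0], "jaw": 60},
    {"dp": [0, 0, 40], "rotation": [0, 0, 0], "jaw": 60},
    {"dp": [0, 0, 30], "rotation": [0, 0, 0], "jaw": 60},
    {"dp": [0, 0, 18], "rotation": [0, 0, 0], "jaw": 60},
    {"dp": [0, 0, 0], "rotation": [0, 0, 0], "jaw": 60},
    {"dp": [0, 0, 0], "rotation": [0, 0, 0], "jaw": 60},
  ],
)

```text
time_s: 3.88
ee_pos: [0.5516, -0.1343, 0.0252]
orientation: [3.141, -0.003, 0.359]
force: [0.9, 0.2, 0.3]
width: 0.0652
finger_force: 0.0
```

>>> drive_tool(
  deltas=[
    {"dp": [0, 0, 0], "rotation": [0, 0, 0], "jaw": 255},
    {"dp": [0, 0, 0], "rotation": [0, 0, 0], "jaw": 255},
    {"dp": [0, 0, 0], "rotation": [0, 0, 0], "jaw": 255},
    {"dp": [0, 0, 0], "rotation": [0, 0, 0], "jaw": 255},
    {"dp": [0, 0, 0], "rotation": [0, 0, 0], "jaw": 255},
    {"dp": [0, 0, 0], "rotation": [0, 0, 0], "jaw": 255},
  ],
)

```text
time_s: 4.62
ee_pos: [0.5504, -0.1342, 0.0241]
orientation: [3.141, -0.001, 0.359]
force: [-0.9, 1.2, 7.1]
width: 0.0212
finger_force: 59.9
```

Gripped (21 mm opening, 60 N). Next I lift, turn to the jig's yaw and stop short of it to look.

>>> drive_tool(
  deltas=[
    {"dp": [0, 0, -20], "rotation": [0, 0, 0], "jaw": 255},
    {"dp": [0, 0, -40], "rotation": [0, 0, 0], "jaw": 255},
    {"dp": [0, 0, -40], "rotation": [0, 0, 0], "jaw": 255},
    {"dp": [0, 0, -30], "rotation": [0, 0, 0], "jaw": 255},
    {"dp": [0, 0, 0], "rotation": [0, 0, 5.2], "jaw": 255},
    {"dp": [0, 0, 0], "rotation": [0, 0, 5.2], "jaw": 255},
    {"dp": [0, 0, 0], "rotation": [0, 0, 5.3], "jaw": 255},
  ],
)

```text
time_s: 5.5
ee_pos: [0.5492, -0.1342, 0.1527]
orientation: [-3.141, 0.001, 0.081]
force: [1.2, 1.1, -3.9]
width: 0.0216
finger_force: 59.4
```

>>> drive_tool(
  deltas=[
    {"dp": [-8, -20, 0], "rotation": [0, 0, 0], "jaw": 255},
    {"dp": [-9, -45, 0], "rotation": [0, 0, 0], "jaw": 255},
    {"dp": [-10, -50, 0], "rotation": [0, 0, 0], "jaw": 255},
    {"dp": [-10, -50, 0], "rotation": [0, 0, 0], "jaw": 255},
    {"dp": [-10, -50, 0], "rotation": [0, 0, 0], "jaw": 255},
    {"dp": [-10, -50, 0], "rotation": [0, 0, 0], "jaw": 255},
    {"dp": [-5, -40, 0], "rotation": [0, 0, 0], "jaw": 255},
    {"dp": [-4.7, -20, 0], "rotation": [0, 0, 0], "jaw": 255},
    {"dp": [0, 0, 0], "rotation": [0, 0, 0], "jaw": 255},
    {"dp": [0, 0, 0], "rotation": [0, 0, 0], "jaw": 255},
  ],
)

```text
time_s: 6.75
ee_pos: [0.4556, 0.1833, 0.1529]
orientation: [3.141, 0.001, 0.085]
force: [0.5, -0.2, -3.7]
width: 0.0214
finger_force: 60.0
```

```bash
python3 - <<'E'
from h import *
im,c,o=shot("wrist","w3"); np.save("o3.npy",[o["ee_pos"],o["orientation"]]); print(o["time_s"],o["ee_pos"],np.degrees(o["orientation"]),o["finger_force"],o["force"])
E
```

```text
6.75 [0.4556067  0.18332436 0.15289927] [1.79969379e+02 5.73240806e-02 4.85644196e+00] 60.021071434020996 [ 0.52065605 -0.19420812 -3.6776627 ]
```

View pics/w3.png

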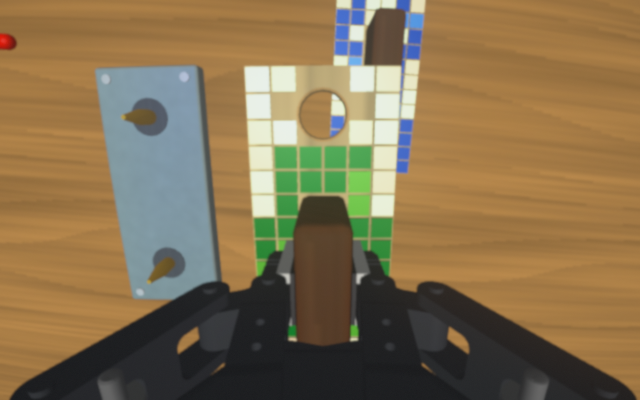

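The view shows the jig at the left: dark discs around the dowel feet at about (150,117) and (168,264), dowel tips at (125,117) and (150,281). The held lid's far hole is at (323,115), and the lid appears level and straight. Next I measure the discs and tips in two views, and the held lid's offset.

```bash
python3 - <<'E'
from h import *
np.set_printoptions(precision=1,suppress=True)
p,r=np.load("o3.npy"); c=cam("wrist",dict(ee_pos=p,orientation=r)); im=cv2.imread("pics/w3.png")[:,:,::-1].copy()
ct=cam("top"); it=cv2.imread("pics/top0.png")[:,:,::-1].copy()
def disc(im,box,f,drop):
    x0,y0,x1,y1=box; v=cv2.cvtColor(im,cv2.COLOR_RGB2HSV)[y0:y1,x0:x1].astype(int)
    med=np.median(v[...,2]); m=((v[...,2]<med-drop)).astype(np.uint8)
    m=cv2.morphologyEx(m,cv2.MORPH_CLOSE,np.ones((5,5)))
    cs=max(cv2.findContours(m,cv2.RETR_EXTERNAL,cv2.CHAIN_APPROX_NONE)[0],key=cv2.contourArea)
    # brass excluded from the outline
    P=cs[:,0]; hs=v[P[:,1],P[:,0],0]
    e=cv2.fitEllipse(cv2.convexHull(P[hs>60] if (hs>60).sum()>10 else P)); return np.array([e[0][0]+x0,e[0][1]+y0]),e[1],med
W=[disc(im,b,0,25) for b in((115,85,190,150),(135,235,205,282))]
T=[disc(it,b,0,20) for b in((203,196,225,217),(205,240,227,262))]
for a,b in zip(W,T):
    print(a,b); X,g=tri(c,a[0],ct,b[0]); print("  tri mm",X*1000,g*1000,"plane18 w",onplane(c,[a[0]],.018)*1000,"top",onplane(ct,[b[0]],.018)*1000)
# held lid hole & far edge
print("hole in tool via z:")
R=cam("wrist",dict(ee_pos=[0,0,0],orientation=[0,0,0]))
# plate top 12 mm up; underside TCP-24 -> plate top at tool z=+12
for z in(.008,.012,.016): print(z,onplane(R,[(323,115),(245,66),(400,66),(257,275),(392,215)],z)*1000)
E
```

```text
(array([147. , 116.8]), (36.86679458618164, 42.618675231933594), np.float64(166.0)) (array([213. , 205.8]), (10.384610176086426, 10.793246269226074), np.float64(119.0))
  tri mm [510.7 335.9  23.6] 0.3192109824080071 plane18 w [[510.6 339.   18. ]] top [[511.1 337.5  18. ]]
(array([166.5, 264.5]), (33.34346389770508, 37.31801986694336), np.float64(159.0)) (array([215. , 250.7]), (10.37635612487793, 10.902786254882812), np.float64(115.0))
  tri mm [375.9 324.1  24.1] 1.158043549692389 plane18 w [[372.8 327.8  18. ]] top [[375.6 325.3  18. ]]
hole in tool via z:
0.008 [[ 66.7   0.5   8. ]
 [ 88.1 -34.1   8. ]
 [ 88.   34.8   8. ]
 [-14.1 -34.1   8. ]
 [ 18.8  34.8   8. ]]
0.012 [[ 66.7   0.5  12. ]
 [ 88.7 -35.1  12. ]
 [ 88.6  35.7  12. ]
 [-16.2 -35.   12. ]
 [ 17.6  35.7  12. ]]
0.016 [[ 66.8   0.5  16. ]
 [ 89.3 -36.   16. ]
 [ 89.3  36.6  16. ]
 [-18.3 -35.9  16. ]
 [ 16.4  36.6  16. ]]
```

```bash
python3 -c "
import cv2
a=cv2.imread('pics/w3.png')[60:310,80:230];b=cv2.imread('pics/top0.png')[185:275,190:245]
a=cv2.resize(a,None,fx=2.4,fy=2.4);b=cv2.resize(b,None,fx=6,fy=6)
import numpy as np
o=np.zeros((600,720,3),np.uint8);o[:600,:360]=a;o[:540,370:700]=b;cv2.imwrite('pics/crop3.png',o)"
```

```text
(no output)
```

View pics/crop3.png

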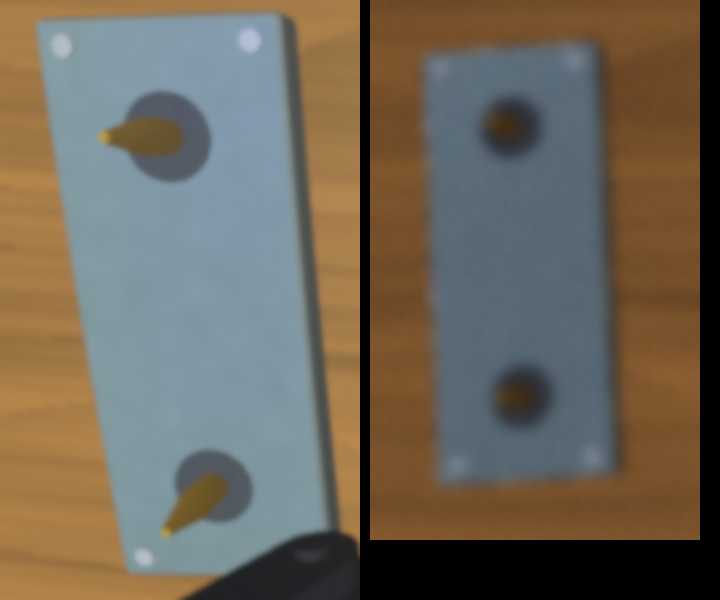

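The crop shows the true disc centres at wrist pixels (149.6,117) and (169,262.5), since my mask had included some brass. The dowel tips are at (123.3,117) and (148.8,281.7).

```bash
python3 - <<'E'
from h import *
np.set_printoptions(precision=1,suppress=True)
p,r=np.load("o3.npy"); c=cam("wrist",dict(ee_pos=p,orientation=r)); ct=cam("top")
print(onplane(c,[(149.6,117),(169,262.5)],.018)*1000); print(onplane(c,[(123.3,117),(148.8,281.7)],.056)*1000)
# top view crop: disc centres (x/6+190 after the 370 offset)
print(onplane(ct,[((511-370)/6+190,127/6+185),((523-370)/6+190,397/6+185)],.018)*1000)
print(tri(c,(149.6,117),ct,((511-370)/6+190,127/6+185)),tri(c,(169,262.5),ct,((523-370)/6+190,397/6+185)))
E
```

```text
[[510.5 336.7  18. ]
 [375.1 325.2  18. ]]
[[510.6 336.7  56. ]
 [375.2 325.1  56. ]]
[[510.1 335.9  18. ]
 [374.2 323.8  18. ]]
(array([0.5, 0.3, 0. ]), np.float64(0.0007583634208638341)) (array([0.4, 0.3, 0. ]), np.float64(0.0015857629865829183))
```

Disc and tip rays agree to 0.2 mm: the jig midpoint is (442.8,331.0) with yaw 4.85°. The lid centre sits at tool (-1.3,+0.4) mm. I move above the jig and start down.

>>> drive_tool(
  deltas=[
    {"dp": [0, -20, 0], "rotation": [0, 0, 0], "jaw": 255},
    {"dp": [0, -40, 0], "rotation": [0, 0, 0], "jaw": 255},
    {"dp": [0, -40, 0], "rotation": [0, 0, 0], "jaw": 255},
    {"dp": [0.5, -30, 0], "rotation": [0, 0, 0], "jaw": 255},
    {"dp": [0.6, -18.6, 0], "rotation": [0, 0, 0], "jaw": 255},
    {"dp": [0, 0, 20], "rotation": [0, 0, 0], "jaw": 255},
    {"dp": [0, 0, 20], "rotation": [0, 0, 0], "jaw": 255},
    {"dp": [0, 0, 20], "rotation": [0, 0, 0], "jaw": 255},
    {"dp": [0, 0, 0], "rotation": [0, 0, 0], "jaw": 255},
    {"dp": [0, 0, 0], "rotation": [0, 0, 0], "jaw": 255},
  ],
)

```text
time_s: 8.05
ee_pos: [0.4451, 0.3323, 0.094]
orientation: [-3.141, -0.001, 0.085]
force: [-0.2, -0.2, -4.1]
width: 0.0211
finger_force: 59.9
```

```bash
python3 - <<'E'
from h import *
im,c,o=shot("wrist","w4"); s,_,_=shot("scene","s4"); print(o["time_s"],o["ee_pos"],np.degrees(o["orientation"]),o["force"])
print("expect tip/foot px", proj(c,[(.5105,.3367,.056),(.5105,.3367,.018)]))
a=cv2.resize(im[60:260,230:430],None,fx=2,fy=2); b=cv2.resize(s[150:290,390:510],None,fx=3,fy=3)
q=np.zeros((420,780,3),np.uint8); q[:400,:400]=a; q[:420,410:770]=b; cv2.imwrite("pics/c4.png",q[:,:,::-1])
E
```

```text
8.05 [0.44508194 0.3322797  0.09402296] [-1.79981441e+02 -4.01385805e-02  4.84950361e+00] [-0.22658679 -0.17072502 -4.13687061]
expect tip/foot px [[324.05182302 117.83606858]
 [323.84873016 118.07036892]]
```

View pics/c4.png

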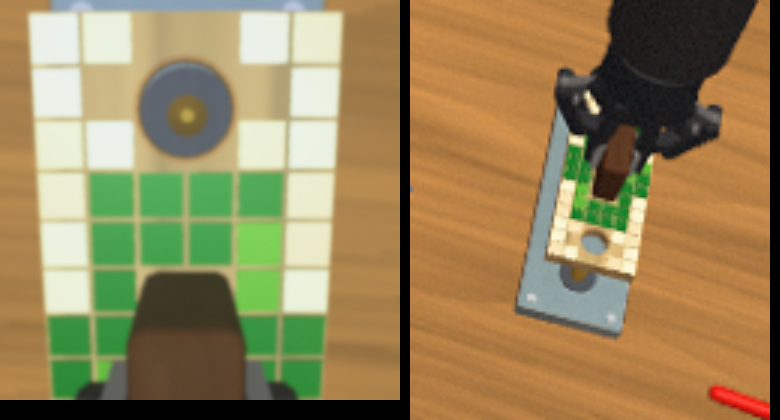

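The wrist crop shows the dowel at (187,116) well inside the hole centred at (186,108), so the lid is about 1.5 mm too far along x. The scene crop shows the lid level above the jig. I correct this and lower gently.

>>> drive_tool(
  deltas=[
    {"dp": [-1.4, 0.3, 0], "rotation": [0, 0, 0], "jaw": 255},
    {"dp": [0, 0, 8], "rotation": [0, 0, 0], "jaw": 255},
    {"dp": [0, 0, 8], "rotation": [0, 0, 0], "jaw": 255},
    {"dp": [0, 0, 8], "rotation": [0, 0, 0], "jaw": 255},
    {"dp": [0, 0, 8], "rotation": [0, 0, 0], "jaw": 255},
    {"dp": [0, 0, 6], "rotation": [0, 0, 0], "jaw": 255},
    {"dp": [0, 0, 6], "rotation": [0, 0, 0], "jaw": 255},
    {"dp": [0, 0, 4], "rotation": [0, 0, 0], "jaw": 255},
    {"dp": [0, 0, 0], "rotation": [0, 0, 0], "jaw": 255},
    {"dp": [0, 0, 0], "rotation": [0, 0, 0], "jaw": 255},
  ],
)

```text
time_s: 9.4
ee_pos: [0.4433, 0.3318, 0.0455]
orientation: [-3.141, -0.0, 0.085]
force: [0.4, -0.2, -3.8]
width: 0.0212
finger_force: 60.1
```

Still free, with only the lid's weight on the wrist. About 3.5 mm to go.

>>> drive_tool(
  deltas=[
    {"dp": [0, 0, 1.5], "rotation": [0, 0, 0], "jaw": 255},
    {"dp": [0, 0, 1], "rotation": [0, 0, 0], "jaw": 255},
    {"dp": [0, 0, 1], "rotation": [0, 0, 0], "jaw": 255},
    {"dp": [0, 0, 0], "rotation": [0, 0, 0], "jaw": 255},
    {"dp": [0, 0, 0], "rotation": [0, 0, 0], "jaw": 255},
  ],
)

```text
time_s: 10.02
ee_pos: [0.4432, 0.3317, 0.0421]
orientation: [-3.142, -0.0, 0.085]
force: [-3.1, -0.9, 3.3]
width: 0.0213
finger_force: 61.0
```

The wrist force turned to +3 N at the expected height (TCP 42 mm), so the lid is seated. I open and back off.

>>> drive_tool(
  deltas=[
    {"dp": [0, 0, 0.3], "rotation": [0, 0, 0], "jaw": 200},
    {"dp": [0, 0, 0], "rotation": [0, 0, 0], "jaw": 120},
    {"dp": [0, 0, 0], "rotation": [0, 0, 0], "jaw": 60},
    {"dp": [0, 0, 0], "rotation": [0, 0, 0], "jaw": 60},
    {"dp": [0, 0, -20], "rotation": [0, 0, 0], "jaw": 60},
    {"dp": [0, 0, -40], "rotation": [0, 0, 0], "jaw": 60},
    {"dp": [0, 0, -40], "rotation": [0, 0, 0], "jaw": 60},
    {"dp": [0, 0, -40], "rotation": [0, 0, 0], "jaw": 60},
    {"dp": [0, 0, 0], "rotation": [0, 0, 0], "jaw": 60},
    {"dp": [0, 0, 0], "rotation": [0, 0, 0], "jaw": 60},
  ],
)

```text
time_s: 11.28
ee_pos: [0.4429, 0.3314, 0.1811]
orientation: [-3.141, 0.0, 0.084]
force: [0.3, -0.2, -0.2]
width: 0.0654
finger_force: 0.0
```

```bash
python3 - <<'E'
from m0 import *
np.set_printoptions(precision=1,suppress=True)
im,c,o=shot("wrist","w5"); s,_,_=shot("scene","s5"); print(o["time_s"],o["ee_pos"]*1,o["width"],o["force"])
for z in(.018,.03,.042): print(z,rect(im,c,(270,60,375,300),"leaf",z))
q=np.zeros((420,790,3),np.uint8); q[:400,:400]=im[0:400,120:520]; q[:420,410:770]=cv2.resize(s[150:290,390:510],None,fx=3,fy=3); cv2.imwrite("pics/c5.png",q[:,:,::-1])
E
```

```text
11.275 [0.4 0.3 0.2] 0.06539639929157653 [ 0.3 -0.2 -0.2]
0.018 [443.5 331.3 218.4  89.8   4.8]
0.03 [446.  331.5 209.8  86.3   4.8]
0.042 [448.5 331.7 201.2  82.7   4.8]
```

View pics/c5.png

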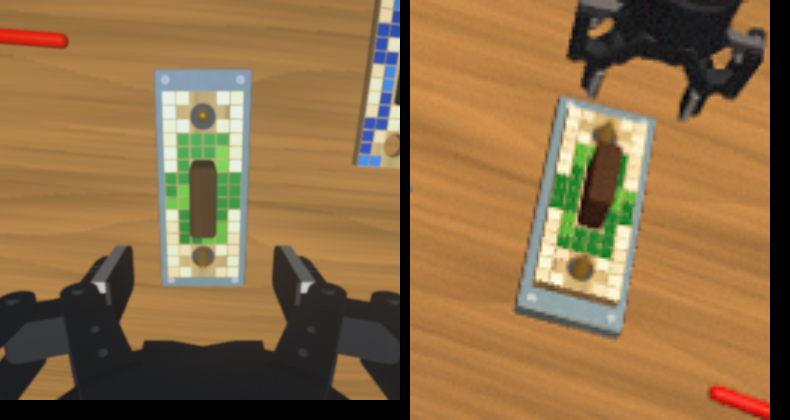

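Both views show the lid flat on the jig, a brass dowel in each hole (wrist crop (203,116) and (203,257)) and an even rim all round. The gripper is clear and touches nothing. Handing in.

```bash
python3 -c "
from workcell import manip
print(manip.close_job())"
```

```text
the job is handed in; nothing more can be done
None
```

The leaf lid is flush on the jig with a dowel through each hole, the gripper was clear of it, the red and blue lids were not touched, and the job was handed in at about 11 s of the 42 s allowed; no verdict came back on hand-in.

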